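Clip the programming fixture shut over a control module

TASK

Seat the loose control module flat in the nest of the programming fixture, then swing the fixture's hinged lid down over it and press the lid's free edge down past the spring catch until it clicks and stays shut by itself. Push gently by feel, never with more than 25 N on the fixture, and leave the flash interface, the tumbler and the screwdriver where they are.

Things in the scene. Friction and masses are not known exactly. Their poses are not given: they have to be found in the camera images.
- module_mid (a point): centre (half-way up) of the loose control module: black box 90 (x) x 56 (y) x 28 (z) mm with thin fins on top, about 0.2 kg, lying flat on the bench left or right of the fixture. x along its 90 mm length, z up. Grasp it from above across its 56 mm width. It may go into the nest either way round.
- fixture: clamshell programming fixture, fixed to the bench: grey deck 170 (x) x 150 (y) x 30 (z) mm. Origin: centre of its underside; z up, x from the catch side (nearest the robot) to the hinge side. Two hinge posts 73 mm high at x = +75, y = +-62 mm; two sprung steel pins at x = -50, y = +-50 mm, 92 mm high, lift an uncaught lid.
- nest (a point): centre of the nest floor, on the deck's top 30 mm above the bench, axes as the fixture's. The module lies flat on it, length along x, between guides 7 mm high that leave 2.5 mm clear all round and leave the middle 60 mm of each long side open for the fingers. Seated, the module's centre is 14 mm above this point.
- catch_place (a point): nominal place of the spring catch on the fixture, 64 mm before the nest's centre and 62 mm above the bench (true height up to 8 mm more or less, not given, different each time). A sprung hook under the shut lid's free edge catches the lid's tongue; a rubber buffer post on either side (y = +-34 mm) stops the lid.
- lid_hinge (a point): point on the lid's hinge axis, half-way along it: 75 mm from the nest's centre along the fixture's x, 67 mm above the bench. The axis runs along the fixture's y; this point's frame turns with the lid.
- lid_edge (a point): where to press: on the lid's outer face (top when shut), mid-width, 140 mm from the hinge axis and 10 mm from the free edge, on a dark rubber strip. The lid is a grey plate 150 long, 106 wide, 8 mm thick, its inner face in the plane of the hinge axis. z is the outer face's outward normal, x points along the lid to the hinge.
- lid (a joint): lid angle, rad: 0 level, grows as it opens; starts at 1.6 to 1.85 and stays where left (stiff hinge). Below 0.2 pins push back; uncaught it springs up to 0.2. It clicks between 0.13 and 0 (hidden catch height): force at the edge rises to 7 to 14 N, drops at the click, then rises steeply 1 to 2 mm lower on the buffers. Stop at 18 to 20 N there, not at a fixed depth. Caught, it rests below 0.135.
- flasher: bystander: black flash interface box 125 x 70 x 30 mm, lying on the other side of the fixture from the module; origin at the centre of its underside
- tumbler: bystander: dark steel tumbler, 72 mm across, 120 mm high, beyond the fixture on the left; origin at the centre of its underside
- driver: bystander: screwdriver lying on the bench beyond the fixture on the right; origin near its middle, on its underside
Things that resemble listed ones, but are neither listed nor needed, are in the scene too. What is shaped like the part that bears module_mid but blue is not meant.

How it is judged (in metres and radians):
On the way, in this order (a step that is already met when the one before it is completed fails the run):
1. the module lies flat in the nest (horizontal distance between module_mid and nest below 0.006 m and z of module_mid in the frame of nest below 0.0165 m and angle between module_mid's own z axis and vertical below 0.05 rad and angle between the x axis of module_mid and the x axis of nest, either way round below 0.12 rad), for 0.2 s.
2. the lid is down over the seated module (all of step 1 and value of joint lid below 0.14 rad), for 0.1 s.
At the end, for the whole second after the job is handed in: the module lies flat in the nest (centre within 6 mm of the nest's and less than 16.5 mm above its floor, tilt under 0.05 rad, length along the nest within 0.12 rad) and the lid, left alone, stays caught: below 0.14 rad and at rest (all of step 2 and velocity of joint lid between -0.05 and 0.05 rad/s); the robot touches nothing.
It fails at once if the robot presses on the fixture or its lid with more than 25 N (contact force between any of the fingers, the arm and fixture above 25 N).
It fails at once if the flash interface is moved by more than 20 mm (distance of flasher from where it was at the start of the episode above 0.02 m).
It fails at once if the tumbler is moved by more than 20 mm (distance of tumbler from where it was at the start of the episode above 0.02 m).
It fails at once if the screwdriver is moved by more than 20 mm (distance of driver from where it was at the start of the episode above 0.02 m).
It also fails if it takes over 72 s, if anything falls off the work surface, if the arm or the gripper's body presses on something with over 40 N, if the wrist force passes 120 N, or if a joint passes its speed limit or range.

ROBOT

A 6-joint arm with a two-finger parallel gripper is mounted at the origin on the work surface. World frame = base frame: x ahead of the robot, y to its left, z up, the work surface at z = 0. Lengths are in mm, angles in rad, forces in N, time in s.
With the tool pointing down it reaches from about 275 to 1000 mm from the base axis. Payload 8.4 kg.
Tool frame: the origin (TCP) lies between the finger pads; the fingertips stand r.tips_ahead ahead of it and the grasp point (between the pads) lies 6 mm ahead of it (r.tips_ahead is the distance from the TCP to the fingertips, in mm); z points along the fingers, y is the line along which they close (so a half turn about z gives the same grasp; the last joint's range is limited). The gripper opens to 85 mm and grips with 20 to 120 N. Pads are 22 mm wide; open, the fingers measure 114 mm over their backs; the gripper's body (76 mm by 85 mm) begins 54 mm behind the grasp point. The pads swing forward as they close: fully open they stand 13 mm farther back than shut.
Start: joints at [1.339, 0.353, 1.633, -0, 1.155, -0.002], TCP at [142.363, 608.573, 256.281] pointing down, gripper open.
Joint ranges: [-2.63, 2.63], [-0.92, 2.1], [0.06, 2.66], [-1.3, 4.44], [0, 2.69], [-3.02, 3.02]. Speed limits (rad/s): [2.22, 2.22, 2.79, 3.14, 3.14, 3.14].

INTERFACE

Orientations are given as [roll, pitch, yaw] about the fixed x, y, z axes, in that order (R = Rz(yaw) Ry(pitch) Rx(roll)).
In Python, from rig import r gives the robot as it stands.
- The arm moves only by the tool carry_out, never from a script. Its arguments are lists of equal length, an entry for each row: "delta_pos": the shift along the tool's x, y, z in m, a list of three; "rot": the turn, a rotation vector about the tool's x, y, z in degrees, a list of three. A call has 1 to 8 rows; each row is the pose to reach, as a shift and turn from the pose commanded when the call began, along the tool's axes at that moment; what a row does not reach only later rows make up. A row lasts 1/8 s, in which the tool goes at most 62.5 mm and 10.7 degrees, less where a joint would pass 70% of its speed; a pose out of reach is approached as far as the arm can. A call with a gripper value outside its range is refused whole. "claw" is the finger opening in m, from 0 to 0.0854, set as the call begins (left out, the last holds). The fingers move at their own pace and stop on an object; "grip_force" is the grip in N (left out, the last holds). Time passes only in rows, so rows that repeat a pose let the fingers close. It gives the time, the measured TCP pose, the force, the opening and the grip force at its end, in the units of the state.
- r.sense(): the state, without advancing time (a new reading comes with each control period).
- r.grab_frame(name): name is "scene" or "top"; returns the picture (400x640x3 uint8, blue, green, red); there is no depth.
- r.camera_info(name): a dict with "fx", "fy", "cx", "cy" (pixels), "pose" (4x4, takes a point from camera to world coordinates). Camera axes: x right, y down, z forward; pixel columns grow to the right and rows downward; lengths in mm; the calibration is good to about 2 mm. A picture is of the moment at which its call begins. camera_info takes no time and is no camera call.
- r.sign_off(): hands the job in; it is judged then, once.
Trained networks look in the newest picture that a camera, given by its name, has taken for a name from the list of things; names that differ only in an ending like _2 or _b are one class to them, and where a whole thing is asked for, a point or a joint stands for the part that bears it (a point fixed in the world has none). Each returns a list of dicts, best first, with "p" (0 to 1); they miss things now and then, are a little off and sometimes report something else, mostly with a low value. They report only what shows in the picture. A call takes as long as a camera call. They do not tell look-alikes from the thing itself.
- r.recognise(thing, camera): "box" ([left, top, right, bottom] in pixels, round what is visible of it).
- r.cut_out(thing, camera): "mask" (400x640 bool, what is visible of it) and "box" ([left, top, right, bottom] in pixels, round what is visible of it).
The state is a dict: "clock": time; "qpos": joint angles; "qvel": joint speeds; "joint_efforts": joint torques, N m; "eef_pos": TCP position; "tcp_rot": TCP orientation; "contact_force": force on the tool from outside, world axes, zero at the start; "wrist_torque": the same for the moment, N m; "opening": opening from 0.0 (shut) to 1.0 (fully open); "grasp_force": force on a finger pad.
Only numpy, scipy, OpenCV 4.12 (cv2) and the standard library are available. Lean on these libraries where they do the work, as an engineer would, in place of code of your own. Each camera call takes 0.05 s, during which the arm holds its last target. There are 200 camera calls.

## Working session

There is one attempt and no reset: what is moved stays moved. The work goes in short steps, Python scripts to look and compute and a tool call to move; the robot and the scene stay as the last step left them, time stands still between calls to the robot, and variables do not carry over. Pictures are saved under pics/ and viewed, at most 10 in all, crops included, and the job is handed in when it is done.

Besides the shell and the picture viewer there is one more tool, called after "Call:" by a JSON object that holds its "op" and its "data". carry_out: Moves the arm, as the interface text tells. Its arguments: {"type":"object","properties":{"delta_pos":{"type":"array","items":{"type":"array","items":{"type":"number"}}},"rot":{"type":"array","items":{"type":"array","items":{"type":"number"}}},"claw":{"type":"number"},"grip_force":{"type":"number"}},"required":["delta_pos","rot"]}

```bash
ls; mkdir -p pics
python3 - <<'E'
from rig import r
import cv2,numpy as np
for c in("scene","top"):
    im=r.grab_frame(c); cv2.imwrite(f"pics/{c}0.png",im)
    i=r.camera_info(c); print(c,i["fx"],i["fy"],i["cx"],i["cy"],np.round(i["pose"],3).tolist())
    for t in("module_mid","fixture","lid","flasher","tumbler","driver"):
        print(t,[(np.round(d["box"]).tolist(),round(d["p"],2)) for d in r.recognise(t,c)][:4])
print(r.sense(), r.tips_ahead)
E
```

```text
pics
scene 444.5328160183002 444.5328160183002 320.30355368271177 204.42400909190968 [[0.139, 0.545, -0.827, 1354.829], [0.99, -0.062, 0.125, -122.732], [0.017, -0.836, -0.549, 584.922], [0.0, 0.0, 0.0, 1.0]]
module_mid [([360.0, 174.0, 383.0, 205.0], 0.65), ([165.0, 192.0, 209.0, 226.0], 0.64), ([261.0, 150.0, 318.0, 212.0], 0.53)]
fixture [([259.0, 149.0, 336.0, 237.0], 0.9)]
lid [([261.0, 146.0, 321.0, 211.0], 0.72)]
flasher [([259.0, 148.0, 337.0, 239.0], 0.66), ([408.0, 174.0, 445.0, 210.0], 0.61)]
tumbler [([434.0, 194.0, 476.0, 262.0], 0.84)]
driver [([157.0, 245.0, 225.0, 313.0], 0.82), ([258.0, 150.0, 338.0, 238.0], 0.39), ([263.0, 148.0, 320.0, 211.0], 0.17)]
top 483.91215393067773 483.91215393067773 321.3953705065699 196.99426267331694 [[0.013, -0.984, 0.178, 378.664], [-1.0, -0.008, 0.03, -12.759], [-0.029, -0.178, -0.984, 1137.489], [0.0, 0.0, 0.0, 1.0]]
module_mid [([250.0, 234.0, 288.0, 280.0], 0.97), ([446.0, 226.0, 479.0, 270.0], 0.91), ([307.0, 156.0, 390.0, 276.0], 0.2)]
fixture [([309.0, 158.0, 387.0, 275.0], 0.7)]
lid [([338.0, 158.0, 394.0, 200.0], 0.63)]
flasher [([193.0, 212.0, 228.0, 269.0], 0.82)]
tumbler []
driver []
{'clock': 0.7, 'qpos': array([ 1.33861363e+00,  3.52952671e-01,  1.63337773e+00,  2.10213599e-05,
        1.15517506e+00, -2.37494062e-03]), 'qvel': array([ 8.81961425e-04,  3.11784633e-04,  3.23486271e-04, -6.92759824e-05,
        3.53627506e-04,  6.42205632e-04]), 'joint_efforts': array([ 3.58286388e-04, -6.04981470e+01, -3.42395747e+01, -2.35087937e-04,
        7.62041818e-04, -1.53183458e-05]), 'eef_pos': array([142.3534934 , 608.59808572, 256.32009226]), 'tcp_rot': array([ 3.14150542e+00, -1.90253319e-05,  2.91177641e+00]), 'contact_force': array([-0.48252762,  0.19122803,  0.0193882 ]), 'wrist_torque': array([-0.01137034, -0.0152777 ,  0.00224762]), 'grasp_force': 0.0, 'opening': 1.001137132311396} 25.0
```

View both.

Run:
```python
import cv2,numpy as np
a=cv2.imread("pics/top0.png")[130:310,170:510]; b=cv2.imread("pics/scene0.png")[130:330,140:500]
cv2.imwrite("pics/t0c.png",cv2.resize(a,None,fx=2.3,fy=2.3,interpolation=2))
cv2.imwrite("pics/s0c.png",cv2.resize(b,None,fx=2.2,fy=2.2,interpolation=2))
```

```text
(no output)
```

View pics/t0c.png

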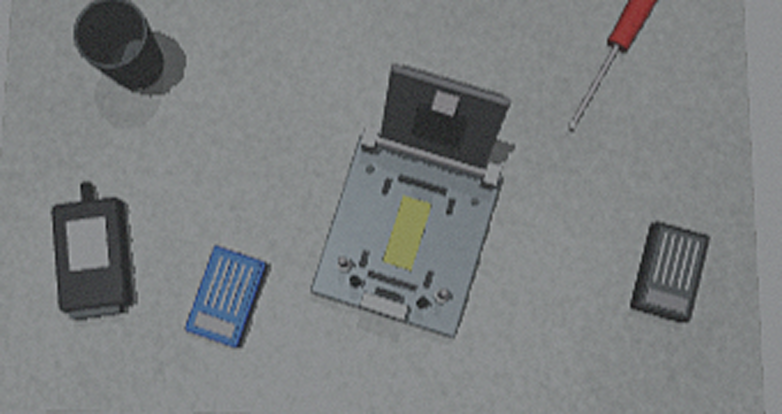

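View pics/s0c.png

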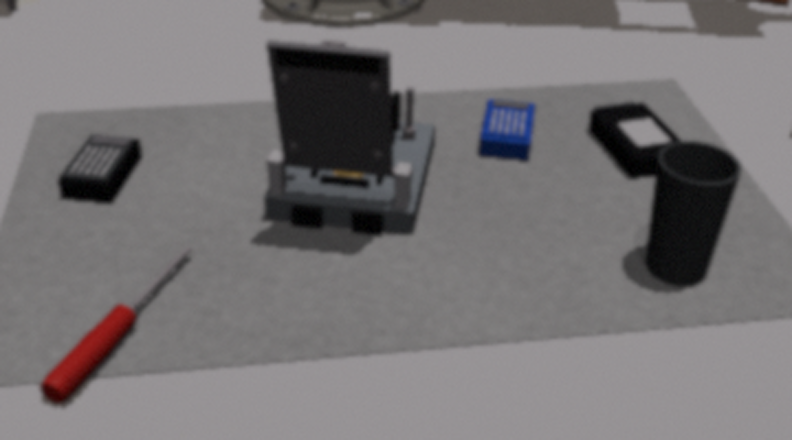

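The finned candidates in the top picture are a blue box at (269,257), which isn't meant, a black finned box at (462,248), and the flasher with a label and cable at (210,240). I choose the black finned box on the right. The fixture's deck is centred near (348,215) and its lid is open.

```bash
cat > h.py <<'E'
from rig import r
import cv2,numpy as np
from scipy.optimize import minimize
from scipy.ndimage import map_coordinates
def proj(P,c):
    i=r.camera_info(c); T=np.linalg.inv(i["pose"]); q=np.atleast_2d(P)@T[:3,:3].T+T[:3,3]
    return np.c_[i["fx"]*q[:,0]/q[:,2]+i["cx"],i["fy"]*q[:,1]/q[:,2]+i["cy"]]
def ray(u,v,z,c):
    i=r.camera_info(c); d=i["pose"][:3,:3]@[(u-i["cx"])/i["fx"],(v-i["cy"])/i["fy"],1]; o=i["pose"][:3,3]
    return o+d*(z-o[2])/d[2]
def avg(c,n=4): return np.mean([r.grab_frame(c).astype(float) for _ in range(n)],0)
def place(p,L):  # pose x,y,yaw ; L local pts with z
    c,s=np.cos(p[2]),np.sin(p[2]); L=np.asarray(L,float)
    return np.c_[p[0]+c*L[:,0]-s*L[:,1],p[1]+s*L[:,0]+c*L[:,1],L[:,2]]
def box(l,w,z0,z1): return np.array([[x,y,z] for z in(z0,z1) for x,y in((-l/2,-w/2),(l/2,-w/2),(l/2,w/2),(-l/2,w/2))])
def hull_fit(img,c,L,p0):
    """fit hull silhouette of box L: maximise edge strength across the outline"""
    g=cv2.GaussianBlur(img.mean(2),(0,0),.7)
    def cost(p):
        h=cv2.convexHull(proj(place(p,L),c).astype(np.float32))[:,0].astype(float); s=0;n=0
        ctr=h.mean(0)
        for a,b in zip(h,np.roll(h,-1,0)):
            l=np.linalg.norm(b-a)
            if l<3: continue
            nn=np.array([b[1]-a[1],a[0]-b[0]])/l
            if nn@(a-ctr)<0: nn=-nn
            t=np.linspace(.1,.9,25)[:,None]; q=a+(b-a)*t
            f=lambda z: map_coordinates(g,[z[:,1],z[:,0]],order=1)
            s+=l*(f(q+nn*.8)-f(q-nn*.8)).mean(); n+=l
        return -s/n
    best=None
    for dx in(-8,0,8):
        for dy in(-8,0,8):
            m=minimize(cost,np.array(p0)+[dx,dy,0],method="Nelder-Mead",options=dict(initial_simplex=np.array(p0)+[dx,dy,0]+np.array([[0,0,0],[6,0,0],[0,6,0],[0,0,.1]]),xatol=.02,fatol=1e-4))
            if best is None or m.fun<best.fun: best=m
    return best
E
python3 - <<'E'
from h import *
A=avg("top"); S=avg("scene")
np.save("top.npy",A)
for c,im in(("top",A),("scene",S)):
    m0=ray(462,247,14,"top")
    m=hull_fit(im,c,box(90,56,0,28),[m0[0],m0[1],-.15 if 1 else 0]); print(c,"module",m.x.round(3),m.fun)
# deck corners by hand (top crop px)
C=np.array([[312,292],[455,337],[503,180]])/2.3+[170,130]
W=np.array([ray(u,v,30,"top") for u,v in C]); print(W.round(1),np.linalg.norm(W[0]-W[1]),np.linalg.norm(W[1]-W[2]))
cen=(W[0]+W[2])/2; y=np.arctan2(*(W[2]-W[1])[1::-1]); print("deck",cen,y)
# refine: line gradients |dI| on left,right,front top edges
g=cv2.GaussianBlur(A.mean(2),(0,0),.7); gx=cv2.Sobel(g,-1,1,0)/8; gy=cv2.Sobel(g,-1,0,1)/8
t=np.linspace(.05,.95,60)
L=np.r_[[[ -85+170*k*.93,s*75,30] for k in t for s in(-1,1)],[[-85,-75+150*k,30] for k in t if abs(k-.5)>.2]]
def cost(p):
    q=proj(place(p,L),"top"); return -np.hypot(map_coordinates(gx,[q[:,1],q[:,0]],order=1),map_coordinates(gy,[q[:,1],q[:,0]],order=1)).mean()
p0=np.array([cen[0],cen[1],y])
for d in(3,6,-5):
    m=minimize(cost,p0,method="Nelder-Mead",options=dict(initial_simplex=p0+np.array([[0,0,0],[d,0,0],[0,d,0],[0,0,.03]])));print(m.x.round(3),m.fun)
p=m.x
# yellow label centre
hsv=cv2.cvtColor(A.astype(np.uint8),cv2.COLOR_BGR2HSV); k=((hsv[...,0]>20)&(hsv[...,0]<40)&(hsv[...,1]>60)).astype(np.uint8)
(u,v),(w,h),a=cv2.minAreaRect(np.argwhere(k)[:,::-1].astype(np.float32)); print("label",ray(u,v,30,"top").round(1),w,h,a,k.sum())
V=cv2.resize(A[130:310,170:510].astype(np.uint8),None,fx=2.3,fy=2.3,interpolation=2)
def dr(P,col): cv2.polylines(V,[np.round((proj(P,"top")+.5-[170,130])*2.3*8).astype(int)],True,col,1,16,3)
mt=hull_fit(A,"top",box(90,56,0,28),[m0[0],m0[1],-.15]).x
for z in(0,28): dr(place(mt,box(90,56,z,z)[:4]),(0,255,0))
dr(place(p,box(170,150,30,30)[:4]),(0,0,255)); dr(place(p,box(95,61,30,30)[:4]),(255,0,255))
cv2.imwrite("pics/fit.png",V)
E
```

```text
top module [ 4.65364e+02 -2.99634e+02 -2.75000e-01] -52.624070331814615
scene module [ 4.62237e+02 -3.02851e+02 -2.21000e-01] -31.725471717627695
[[ 439.8   55.6   30. ]
 [ 397.6  -85.5   30. ]
 [ 553.7 -134.2   30. ]] 147.287275077269 163.50005053062642
deck [496.72636562 -39.29063451  30.        ] -0.30201206171323225
[ 4.9747e+02 -3.9094e+01 -2.9600e-01] -12.780966615660043
[ 4.9747e+02 -3.9094e+01 -2.9600e-01] -12.780966046902872
[ 4.9747e+02 -3.9094e+01 -2.9600e-01] -12.780966551597075
label [500.6 -37.4  30. ] 12.798083305358887 30.113136291503906 17.52556800842285 384Traceback (most recent call last):
  File "<stdin>", line 26, in <module>
  File "h.py", line 34, in hull_fit
    m=minimize(cost,np.array(p0)+[dx,dy,0],method="Nelder-Mead",options=dict(initial_simplex=np.array(p0)+[dx,dy,0]+np.array([[0,0,0],[6,0,0],[0,6,0],[0,0,.1]]),xatol=.02,fatol=1e-4))
    res = _minimize_neldermead(fun, x0, args, callback, bounds=bounds,
                               **options)
    fxr = func(xr)
    fx = function(np.copy(x), *(wrapper_args + args))
  File "h.py", line 20, in cost
    h=cv2.convexHull(proj(place(p,L),c).astype(np.float32))[:,0].astype(float); s=0;n=0
                     ~~~~^^^^^^^^^^^^^^
  File "h.py", line 6, in proj
    i=r.camera_info(c); T=np.linalg.inv(i["pose"]); q=np.atleast_2d(P)@T[:3,:3].T+T[:3,3]
ValueError: time passes only in moves, steps and waits
```

```bash
sed -i 's/^def proj/CI={c:r.camera_info(c) for c in("top","scene")}\ndef proj/; s/i=r.camera_info(c)/i=CI[c]/' h.py
cat >> h.py <<'E'
def draw(A,name,polys,x0=170,y0=130,x1=510,y1=310,k=2.3,c="top"):
    V=cv2.resize(A[y0:y1,x0:x1].astype(np.uint8),None,fx=k,fy=k,interpolation=2)
    for P,col in polys: cv2.polylines(V,[np.round((proj(P,c)+.5-[x0,y0])*k*8).astype(int)],True,col,1,16,3)
    cv2.imwrite(name,V)
E
python3 - <<'E'
from h import *
A=np.load("top.npy")
m=[465.4,-299.6,-.275]; p=[497.5,-39.1,-.296]
draw(A,"pics/fit.png",[(place(m,box(90,56,z,z)[:4]),(0,255,0)) for z in(0,28)]+[(place(p,box(170,150,30,30)[:4]),(0,0,255)),(place(p,box(95,61,30,30)[:4]),(255,0,255)),(place(p,box(60,2,30,30)[:4]),(255,255,0))],x0=290,y0=150,x1=500,y1=290,k=3.8)
E
```

```text
(no output)
```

View pics/fit.png

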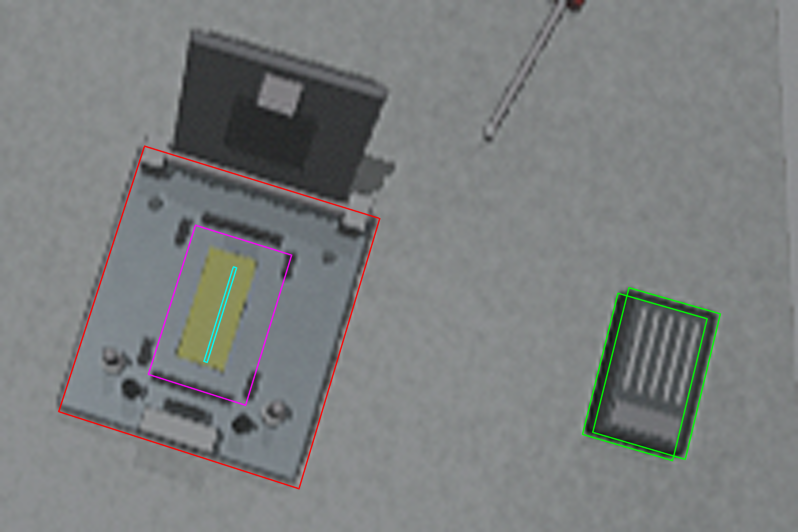

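Run:
```python
from h import *
A=np.load("top.npy"); g=A.mean(2)
p=[497.5,-39.1,-.296]
k=.5; X,Y=np.meshgrid(np.arange(-70,70,k),np.arange(-60,60,k),indexing="ij")
q=proj(place(p,np.c_[X.ravel(),Y.ravel(),np.full(X.size,34.)]),"top")
G=map_coordinates(g,[q[:,1],q[:,0]],order=1).reshape(X.shape)
# nest-local dark blobs
n,lab,st,ce=cv2.connectedComponentsWithStats((G<75).astype(np.uint8))
for s,c in zip(st[1:],ce[1:]):
    if s[4]>60: print("x %.1f y %.1f  ext x %.1f..%.1f y %.1f..%.1f"%(c[1]*k-70,c[0]*k-60,s[1]*k-70,(s[1]+s[3])*k-70,s[0]*k-60,(s[0]+s[2])*k-60))
# deck silhouette: lower-hull fit
m=hull_fit(255-A,"top",box(90,56,0,28),[465.4,-299.6,-.275])
L=np.array([[-85,-75,0],[-85,75,0],[-85,-75,30],[-85,75,30],[85,-75,30],[85,75,30],[85,-75,0],[85,75,0]],float)
print(hull_fit(255-A,"top",L,p).x.round(3),hull_fit(A,"top",L,p).x.round(3))
```

```text
x -62.0 y 2.1  ext x -65.5..-58.0 y -12.5..15.5
x -59.5 y -32.4  ext x -65.0..-53.5 y -39.5..-26.0
x -59.5 y 36.9  ext x -65.0..-54.0 y 30.5..43.0
x -48.2 y 3.5  ext x -50.5..-45.0 y -21.5..27.5
x -47.1 y 52.2  ext x -49.0..-44.0 y 49.5..56.0
x -36.1 y -30.8  ext x -43.5..-27.5 y -34.0..-27.5
x -36.5 y 35.4  ext x -43.5..-28.0 y 32.0..39.0
x 39.8 y -30.9  ext x 32.0..47.5 y -33.5..-27.5
x 40.4 y 35.9  ext x 33.0..48.0 y 32.5..39.0
x 52.5 y 2.1  ext x 49.5..56.0 y -22.0..27.5
[ 5.03812e+02 -3.47810e+01 -2.93000e-01] [ 4.94011e+02 -3.66840e+01 -2.98000e-01]
```

The deck, guides and black module all fit. The guide blobs and the label agree on the nest at (500.3, -37.4), yaw -0.295, and the module is at (465.4, -299.6), yaw -0.275. The two differ from the given sizes by under 1 mm.

```bash
cat > g.py <<'E'
import sys
from rig import r
import numpy as np
from scipy.spatial.transform import Rotation as R
def to(x,y,z,yaw,pitch=0,roll=np.pi):
    s=r.sense(); A=R.from_euler("xyz",s["tcp_rot"]); B=R.from_euler("xyz",[roll,pitch,yaw])
    d=A.inv().apply(np.array([x,y,z])-s["eef_pos"]); w=(A.inv()*B).as_rotvec(degrees=True)
    print("t%.2f"%s["clock"],"pos",s["eef_pos"].round(1),s["tcp_rot"].round(3),"F",s["contact_force"].round(2),"op %.3f g %.1f"%(s["opening"],s["grasp_force"]),"q",s["qpos"].round(2))
    print("delta mm",d.round(1),"rot deg",w.round(2))
if __name__=="__main__": to(*[float(a) for a in sys.argv[1:]])
E
python3 g.py 465.4 -299.6 160 2.867
```

```text
t1.10 pos [142.3 608.6 256.3] [-3.142 -0.     2.912] F [-0.16  0.33 -0.14] op 0.999 g 0.0 q [ 1.34  0.35  1.63  0.    1.16 -0.  ]
delta mm [-521.4 -810.7   96.3] rot deg [-0.   -0.    2.57]
```

Call:
{"op": "carry_out", "data": {"delta_pos": [[-0.032, -0.05, 0.006], [-0.065, -0.1, 0.012], [-0.098, -0.152, 0.018], [-0.13, -0.203, 0.024], [-0.163, -0.253, 0.03], [-0.196, -0.304, 0.036], [-0.228, -0.355, 0.042], [-0.261, -0.405, 0.048]], "rot": [[0, 0, 0], [0, 0, 0], [0, 0, 0], [0, 0, 0], [0, 0, 0], [0, 0, 0], [0, 0, 0], [0, 0, 0]], "claw": 0.0854, "grip_force": 40}}

```text
clock: 2.1
eef_pos: [304.7, 153.2, 208.5]
tcp_rot: [3.141, 0.001, 2.913]
contact_force: [1.3, 1.0, 0.4]
opening: 0.997
grasp_force: 0.0
```

```bash
python3 g.py 465.4 -299.6 160 2.867
```

```text
t2.10 pos [304.7 153.2 208.5] [3.141e+00 1.000e-03 2.913e+00] F [1.26 0.97 0.36] op 0.997 g 0.0 q [ 0.46 -0.05  2.24 -0.    0.95 -0.88]
delta mm [-259.3 -404.5   48.5] rot deg [0.06 0.07 2.61]
```

Call:
{"op": "carry_out", "data": {"delta_pos": [[-0.032, -0.05, 0.006], [-0.065, -0.101, 0.012], [-0.097, -0.152, 0.018], [-0.13, -0.203, 0.024], [-0.162, -0.253, 0.03], [-0.195, -0.304, 0.036], [-0.227, -0.354, 0.042], [-0.2595, -0.405, 0.0485]], "rot": [[0, 0, 0], [0, 0, 0], [0, 0, 1], [0, 0, 2], [0, 0, 2.6], [0, 0, 2.6], [0, 0, 2.6], [0, 0, 2.6]]}}

```text
clock: 3.1
eef_pos: [465.2, -300.9, 159.7]
tcp_rot: [-3.142, 0.001, 2.866]
contact_force: [0.8, 0.1, 0.1]
opening: 0.999
grasp_force: 0.0
```

```bash
python3 g.py 465.4 -299.6 29 2.867
```

```text
t3.10 pos [ 465.2 -300.9  159.7] [-3.142e+00  1.000e-03  2.866e+00] F [0.8  0.14 0.14] op 0.999 g 0.0 q [-0.58  0.36  1.87  0.    0.91 -1.87]
delta mm [  0.2   1.3 130.7] rot deg [-0.    0.03 -0.06]
```

Call:
{"op": "carry_out", "data": {"delta_pos": [[0, 0.001, 0.045], [0, 0.001, 0.085], [0, 0.001, 0.11], [0, 0.001, 0.125], [0, 0.001, 0.13], [0, 0.001, 0.13]], "rot": [[0, 0, 0], [0, 0, 0], [0, 0, 0], [0, 0, 0], [0, 0, 0], [0, 0, 0]]}}

```text
clock: 3.85
eef_pos: [465.4, -297.9, 30.3]
tcp_rot: [-3.141, 0.001, 2.867]
contact_force: [1.3, -0.1, -0.5]
opening: 1.004
grasp_force: 0.0
```

Call:
{"op": "carry_out", "data": {"delta_pos": [[0, 0, 0], [0, 0, 0], [0, 0, 0], [0, 0, 0], [0, 0, 0], [0, 0, 0]], "rot": [[0, 0, 0], [0, 0, 0], [0, 0, 0], [0, 0, 0], [0, 0, 0], [0, 0, 0]], "claw": 0.03, "grip_force": 30}}

```text
clock: 4.6
eef_pos: [465.5, -298.0, 30.8]
tcp_rot: [-3.141, 0.001, 2.866]
contact_force: [0.2, 0.1, 5.7]
opening: 0.65
grasp_force: 31.7
```

```bash
python3 g.py 465.4 -299.6 130 2.867
```

```text
t4.60 pos [ 465.5 -298.    30.8] [-3.141e+00  1.000e-03  2.866e+00] F [0.24 0.1  5.67] op 0.650 g 31.7 q [-0.57  0.55  1.94  0.    0.65 -1.87]
delta mm [ -0.5  -1.6 -99.2] rot deg [-0.02  0.08 -0.03]
```

Call:
{"op": "carry_out", "data": {"delta_pos": [[0, 0, -0.02], [0, 0, -0.05], [0, 0, -0.09], [0, 0, -0.125], [0, 0, -0.13], [0, 0, -0.13]], "rot": [[0, 0, 0], [0, 0, 0], [0, 0, 0], [0, 0, 0], [0, 0, 0], [0, 0, 0]]}}

```text
clock: 5.35
eef_pos: [464.6, -297.5, 159.3]
tcp_rot: [3.142, -0.0, 2.866]
contact_force: [0.4, 0.1, -3.1]
opening: 0.644
grasp_force: 34.0
```

```bash
python3 g.py 500.3 -36.2 160 2.847
```

```text
t5.35 pos [ 464.6 -297.5  159.3] [ 3.142 -0.     2.866] F [ 0.35  0.08 -3.09] op 0.644 g 34.0 q [-0.57  0.36  1.88 -0.    0.91 -1.87]
delta mm [ 36.7 261.2  -0.6] rot deg [ 0.   -0.01  1.12]
```

Call:
{"op": "carry_out", "data": {"delta_pos": [[0.004, 0.03, 0], [0.011, 0.08, 0], [0.018, 0.13, 0], [0.025, 0.18, 0], [0.032, 0.23, 0], [0.0365, 0.258, 0], [0.0367, 0.2612, 0], [0.0367, 0.2612, 0]], "rot": [[0, 0, 0], [0, 0, 0], [0, 0, 0.5], [0, 0, 1.1], [0, 0, 1.1], [0, 0, 1.1], [0, 0, 1.1], [0, 0, 1.1]]}}

```text
clock: 6.35
eef_pos: [499.9, -36.6, 158.7]
tcp_rot: [-3.141, -0.002, 2.848]
contact_force: [-0.3, -0.5, -2.2]
opening: 0.647
grasp_force: 33.9
```

```bash
python3 g.py 500.3 -36.2 90 2.847
```

```text
t6.35 pos [499.9 -36.6 158.7] [-3.141e+00 -2.000e-03  2.848e+00] F [-0.34 -0.47 -2.16] op 0.647 g 33.9 q [-0.08  0.29  1.98 -0.    0.87 -1.35]
delta mm [-0.4  0.6 68.7] rot deg [-0.04 -0.11  0.05]
```

Call:
{"op": "carry_out", "data": {"delta_pos": [[0, 0, 0.03], [0, 0, 0.055], [0, 0, 0.075], [0, 0, 0.084], [0, 0, 0.084]], "rot": [[0, 0, 0], [0, 0, 0], [0, 0, 0], [0, 0, 0], [0, 0, 0]]}}

```text
clock: 6.98
eef_pos: [500.2, -37.1, 75.3]
tcp_rot: [-3.141, -0.001, 2.846]
contact_force: [-0.1, -0.4, -1.7]
opening: 0.648
grasp_force: 33.8
```

```bash
python3 - <<'E'
from h import *
A=avg("top",2);S=avg("scene",2)
a=cv2.resize(A[150:290,280:420].astype(np.uint8),None,fx=2.85,fy=4*.7125,interpolation=2)
b=cv2.resize(S[130:270,240:380].astype(np.uint8),None,fx=2.85,fy=2.85,interpolation=2)
cv2.imwrite("pics/over.png",np.hstack([a,b]))
E
python3 g.py 500.3 -36.2 61 2.847
```

```text
t7.17 pos [501.2 -36.6  76.5] [3.141e+00 1.000e-03 2.847e+00] F [-0.4  -0.12 -2.33] op 0.645 g 33.8 q [-0.08  0.42  2.03 -0.    0.69 -1.35]
delta mm [ 1.   0.1 15.5] rot deg [ 0.02  0.08 -0.  ]
```

View pics/over.png

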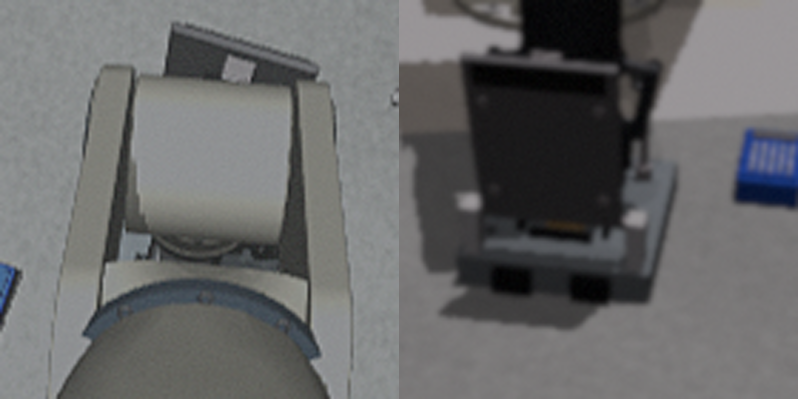

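The arm hides the nest in both views (in the scene view the open lid stands in front at about crop (540,130)). I'll go by feel.

Call:
{"op": "carry_out", "data": {"delta_pos": [[0, 0.0003, 0.003], [0, 0.0003, 0.006], [0, 0.0003, 0.008], [0, 0.0003, 0.009], [0, 0.0003, 0.01], [0, 0.0003, 0.01]], "rot": [[0, 0, 0], [0, 0, 0], [0, 0, 0], [0, 0, 0], [0, 0, 0], [0, 0, 0]]}}

```text
clock: 7.92
eef_pos: [500.7, -36.1, 65.7]
tcp_rot: [-3.142, -0.0, 2.847]
contact_force: [-0.2, 0.2, -2.1]
opening: 0.648
grasp_force: 33.9
```

Call:
{"op": "carry_out", "data": {"delta_pos": [[0, 0, 0.001], [0, 0, 0.002], [0, 0, 0.002], [0, 0, 0.002]], "rot": [[0, 0, 0], [0, 0, 0], [0, 0, 0], [0, 0, 0]]}}

```text
clock: 8.43
eef_pos: [500.7, -36.1, 63.8]
tcp_rot: [-3.142, -0.0, 2.847]
contact_force: [-1.2, 0.3, -1.8]
opening: 0.647
grasp_force: 33.9
```

```bash
python3 g.py 500.3 -36.2 61 2.847
```

```text
t8.43 pos [500.7 -36.1  63.8] [-3.142 -0.     2.847] F [-1.16  0.31 -1.78] op 0.647 g 33.9 q [-0.07  0.44  2.03 -0.    0.66 -1.35]
delta mm [ 0.3 -0.2  2.8] rot deg [-0.   -0.    0.01]
```

Call:
{"op": "carry_out", "data": {"delta_pos": [[0, 0, 0.001], [0, 0, 0.002], [0, 0, 0.002]], "rot": [[0, 0, 0], [0, 0, 0], [0, 0, 0]]}}

```text
clock: 8.8
eef_pos: [500.6, -36.1, 61.7]
tcp_rot: [-3.142, -0.0, 2.847]
contact_force: [-0.5, 0.1, -1.7]
opening: 0.651
grasp_force: 33.9
```

Call:
{"op": "carry_out", "data": {"delta_pos": [[0, 0, 0.0005], [0, 0, 0.001], [0, 0, 0.001]], "rot": [[0, 0, 0], [0, 0, 0], [0, 0, 0]]}}

```text
clock: 9.18
eef_pos: [500.7, -36.1, 60.8]
tcp_rot: [-3.142, 0.0, 2.847]
contact_force: [-0.8, -0.3, -1.3]
opening: 0.646
grasp_force: 34.0
```

Call:
{"op": "carry_out", "data": {"delta_pos": [[0, 0, 0.0005], [0, 0, 0.001], [0, 0, 0.001]], "rot": [[0, 0, 0], [0, 0, 0], [0, 0, 0]]}}

```text
clock: 9.55
eef_pos: [500.7, -36.1, 60.7]
tcp_rot: [3.142, 0.0, 2.847]
contact_force: [-4.5, 0.9, 15.0]
opening: 0.649
grasp_force: 35.9
```

Call:
{"op": "carry_out", "data": {"delta_pos": [[0, 0, 0], [0, 0, 0], [0, 0, 0], [0, 0, 0]], "rot": [[0, 0, 0], [0, 0, 0], [0, 0, 0], [0, 0, 0]], "claw": 0.07}}

```text
clock: 10.05
eef_pos: [500.7, -36.1, 59.7]
tcp_rot: [-3.142, -0.0, 2.847]
contact_force: [0.6, -0.2, 0.3]
opening: 0.82
grasp_force: 0.0
```

Call:
{"op": "carry_out", "data": {"delta_pos": [[0, 0, -0.02], [0, 0, -0.06], [0, 0, -0.12], [0, 0, -0.18], [0, -0.05, -0.23], [0, -0.11, -0.23], [0, -0.17, -0.23], [0, -0.23, -0.23]], "rot": [[0, 0, 0], [0, 0, 0], [0, 0, 0], [0, 0, 0], [0, 0, 0], [0, 0, 0], [0, 0, 0], [0, 0, 0]]}}

```text
clock: 11.05
eef_pos: [433.2, -257.9, 290.2]
tcp_rot: [-3.141, 0.001, 2.847]
contact_force: [1.2, 0.0, -1.4]
opening: 0.82
grasp_force: 0.0
```

Call:
{"op": "carry_out", "data": {"delta_pos": [[0, -0.04, 0], [0, -0.06, 0], [0, -0.06, 0]], "rot": [[0, 0, 0], [0, 0, 0], [0, 0, 0]], "claw": 0.0}}

```text
clock: 11.42
eef_pos: [416.2, -314.2, 289.5]
tcp_rot: [3.141, -0.0, 2.845]
contact_force: [0.0, 0.1, -0.1]
opening: 0.182
grasp_force: 0.0
```

```bash
python3 - <<'E'
from h import *
A=avg("top",2);S=avg("scene",2)
p=[500.3,-37.4,-.295]
m=hull_fit(A,"top",box(90,56,30,58),p);print(m.x.round(3),m.fun)
draw(A,"pics/seat.png",[(place(m.x,box(90,56,58,58)[:4]),(0,255,0)),(place(p,box(95,61,30,30)[:4]),(255,0,255))],x0=280,y0=150,x1=420,y1=290,k=4)
a=cv2.imread("pics/seat.png"); b=cv2.resize(S[130:270,240:340].astype(np.uint8),None,fx=2.3,fy=4,interpolation=2)
cv2.imwrite("pics/seat2.png",np.hstack([a,b]))
# lid angle: point on hinge + lid edges projected; fit edge line in top image by gradient
H=np.array([572,-59.2])
g=cv2.GaussianBlur(A.mean(2),(0,0),.7)
for th in np.arange(1.55,1.9,.05):
    rho=150; 
    P=lambda rr,n,y:[75-rr*np.cos(th)+n*np.sin(th),y,67+rr*np.sin(th)+n*np.cos(th)]
    q=proj(place(p,[P(150,0,-53),P(150,0,53),P(150,8,-53),P(150,8,53)]),"top");q2=proj(place(p,[P(150,8,-53),P(150,8,53)]),"scene")
    print(round(th,2),((q-[280,150])*4).round(0).tolist(),((q2-[240,130])*[2.3,4]+[560,0]).round(0).tolist())
E
python3 g.py 637 -79 290 2.847
```

```text
[ 5.02455e+02 -3.85350e+01 -2.95000e-01] -34.06177555978065
1.55 [[424.0, 172.0], [215.0, 109.0], [429.0, 157.0], [220.0, 93.0]] [[620.0, 37.0], [744.0, 55.0]]
1.6 [[429.0, 158.0], [219.0, 94.0], [433.0, 143.0], [224.0, 79.0]] [[617.0, 44.0], [743.0, 63.0]]
1.65 [[433.0, 144.0], [224.0, 80.0], [438.0, 128.0], [229.0, 65.0]] [[615.0, 52.0], [741.0, 71.0]]
1.7 [[437.0, 130.0], [228.0, 66.0], [442.0, 115.0], [233.0, 52.0]] [[613.0, 61.0], [740.0, 80.0]]
1.75 [[441.0, 116.0], [233.0, 53.0], [445.0, 101.0], [238.0, 39.0]] [[611.0, 71.0], [739.0, 90.0]]
1.8 [[445.0, 102.0], [237.0, 40.0], [449.0, 88.0], [242.0, 26.0]] [[608.0, 81.0], [737.0, 101.0]]
1.85 [[449.0, 89.0], [242.0, 27.0], [453.0, 76.0], [246.0, 14.0]] [[606.0, 93.0], [736.0, 112.0]]
t11.62 pos [ 416.9 -312.5  289.7] [ 3.141 -0.     2.848] F [-0.22 -0.26  0.42] op -0.002 g 0.0 q [-0.65  0.16  1.82  0.    1.17 -1.92]
delta mm [-1.432e+02  2.871e+02 -2.000e-01] rot deg [ 0.02 -0.01  0.08]
```

View pics/seat2.png

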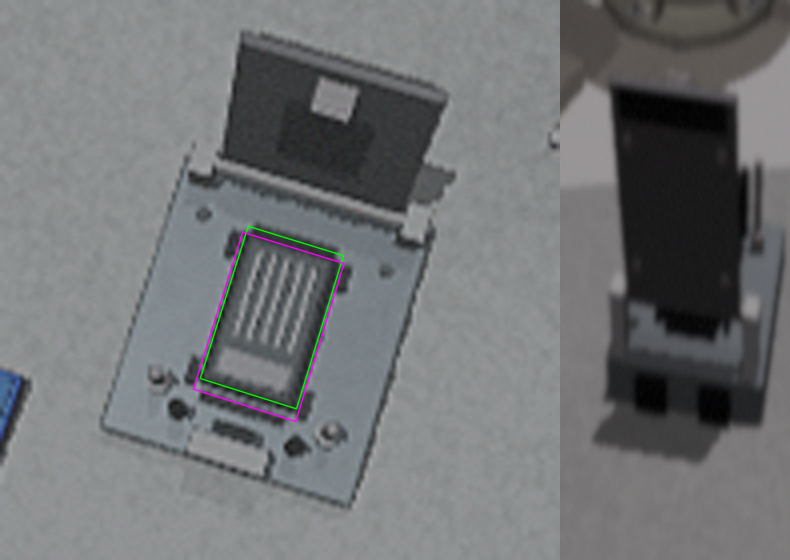

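The module sits flat between the guides in the top crop, centred near (270,320). The lid's upper edge at (243,33)-(448,92) matches an angle of about 1.78 rad.

Call:
{"op": "carry_out", "data": {"delta_pos": [[-0.05, 0.02, 0], [-0.1, 0.05, 0], [-0.14, 0.09, 0], [-0.1405, 0.15, 0], [-0.1405, 0.21, 0], [-0.1405, 0.26, 0], [-0.1405, 0.288, 0], [-0.1405, 0.288, 0]], "rot": [[0, 0, 0], [0, 0, 0], [0, 0, 0], [0, 0, 0], [0, 0, 0], [0, 0, 0], [0, 0, 0], [0, 0, 0]]}}

```text
clock: 12.62
eef_pos: [634.9, -75.6, 289.8]
tcp_rot: [3.141, -0.0, 2.851]
contact_force: [-0.3, -0.0, 0.1]
opening: -0.001
grasp_force: 0.0
```

```bash
python3 g.py 634.4 -77.3 217 2.847
```

```text
t12.62 pos [634.9 -75.6 289.8] [ 3.141 -0.     2.851] F [-0.34 -0.04  0.12] op -0.001 g 0.0 q [-0.12  0.35  1.57  0.    1.23 -1.4 ]
delta mm [-0.  -1.9 72.8] rot deg [ 0.02 -0.01  0.26]
```

Call:
{"op": "carry_out", "data": {"delta_pos": [[0, -0.002, 0.03], [0, -0.002, 0.06], [0, -0.002, 0.073], [0.003, -0.002, 0.075], [0.007, -0.002, 0.075], [0.012, -0.002, 0.075], [0.017, -0.002, 0.075], [0.022, -0.002, 0.075]], "rot": [[0, 0, 0], [0, 0, 0], [0, 0, 0], [0, 0, 0], [0, 0, 0], [0, 0, 0], [0, 0, 0], [0, 0, 0]]}}

```text
clock: 13.62
eef_pos: [612.9, -74.3, 215.3]
tcp_rot: [3.141, 0.001, 2.847]
contact_force: [1.7, -0.1, 0.2]
opening: -0.001
grasp_force: 0.4
```

```bash
python3 g.py 634.4 -77.3 217 2.847
python3 - <<'E'
import numpy as np
for th in np.arange(1.6,-.01,-.05):
    rho=np.interp(th,[.3,1.57],[138,125]); print("%.2f x %.1f z %.1f"%(th,75-rho*np.cos(th)+8*np.sin(th)+11,67+rho*np.sin(th)+8*np.cos(th)+25))
E
```

```text
t13.62 pos [612.9 -74.3 215.3] [3.141e+00 1.000e-03 2.847e+00] F [ 1.74 -0.12  0.24] op -0.001 g 0.4 q [-0.12  0.38  1.69 -0.    1.07 -1.4 ]
delta mm [-21.5   3.3  -1.6] rot deg [0.01 0.06 0.02]
1.60 x 97.6 z 216.7
1.55 x 91.4 z 217.3
1.50 x 85.1 z 218.0
1.45 x 78.7 z 218.3
1.40 x 72.3 z 218.3
1.35 x 65.9 z 217.9
1.30 x 59.5 z 217.2
1.25 x 53.1 z 216.3
1.20 x 46.8 z 214.9
1.15 x 40.5 z 213.3
1.10 x 34.2 z 211.3
1.05 x 28.1 z 209.0
1.00 x 22.0 z 206.4
0.95 x 16.1 z 203.5
0.90 x 10.3 z 200.3
0.85 x 4.6 z 196.7
0.80 x -0.8 z 192.9
0.75 x -6.1 z 188.8
0.70 x -11.3 z 184.4
0.65 x -16.2 z 179.7
0.60 x -20.8 z 174.8
0.55 x -25.3 z 169.6
0.50 x -29.5 z 164.2
0.45 x -33.4 z 158.6
0.40 x -37.0 z 152.7
0.35 x -40.4 z 146.7
0.30 x -43.5 z 140.4
0.25 x -45.7 z 133.9
0.20 x -47.7 z 127.3
0.15 x -49.3 z 120.5
0.10 x -50.5 z 113.7
0.05 x -51.4 z 106.9
-0.00 x -52.0 z 100.0
```

Call:
{"op": "carry_out", "data": {"delta_pos": [[0.006, 0.001, 0], [0.012, 0.002, 0], [0.018, 0.003, 0], [0.024, 0.003, 0], [0.03, 0.003, -0.001], [0.036, 0.003, -0.002], [0.042, 0.003, -0.002], [0.048, 0.003, -0.002]], "rot": [[0, 0, 0], [0, 0, 0], [0, 0, 0], [0, 0, 0], [0, 0, 0], [0, 0, 0], [0, 0, 0], [0, 0, 0]]}}

```text
clock: 14.62
eef_pos: [567.5, -57.4, 216.8]
tcp_rot: [-3.142, 0.0, 2.847]
contact_force: [0.9, -0.0, 0.1]
opening: 0.001
grasp_force: 0.3
```

```bash
python3 g.py 500.5 -36.6 200 2.847
```

```text
t14.62 pos [567.5 -57.4 216.8] [-3.142  0.     2.847] F [ 0.9  -0.04  0.07] op 0.001 g 0.3 q [-0.1   0.31  1.79 -0.    1.04 -1.38]
delta mm [70.1  0.5 16.8] rot deg [-0.    0.    0.01]
```

Call:
{"op": "carry_out", "data": {"delta_pos": [[0.007, 0, 0.0], [0.014, 0, 0.0], [0.021, 0, 0.002], [0.028, 0, 0.003], [0.035, 0, 0.005], [0.042, 0, 0.008], [0.048, 0, 0.01], [0.054, 0, 0.013]], "rot": [[0, 0, 0], [0, 0, 0], [0, 0, 0], [0, 0, 0], [0, 0, 0], [0, 0, 0], [0, 0, 0], [0, 0, 0]]}}

```text
clock: 15.62
eef_pos: [515.9, -41.7, 203.6]
tcp_rot: [3.142, 0.0, 2.847]
contact_force: [0.9, -0.7, -0.2]
opening: -0.003
grasp_force: 0.2
```

```bash
python3 g.py 500.5 -36.6 200 2.847
```

```text
t15.62 pos [515.9 -41.7 203.6] [3.142 0.    2.847] F [ 0.89 -0.74 -0.2 ] op -0.003 g 0.2 q [-0.08  0.25  1.91 -0.    0.98 -1.36]
delta mm [16.2  0.4  3.6] rot deg [0.   0.01 0.01]
```

Call:
{"op": "carry_out", "data": {"delta_pos": [[0.006, 0, 0.003], [0.012, 0, 0.007], [0.018, 0, 0.012], [0.024, 0, 0.017], [0.03, 0, 0.022], [0.036, 0, 0.028], [0.041, 0, 0.034], [0.046, 0, 0.039]], "rot": [[0, 0, 0], [0, 0, 0], [0, 0, 0], [0, 0, 0], [0, 0, 0], [0, 0, 0], [0, 0, 0], [0, 0, 0]]}}

```text
clock: 16.62
eef_pos: [471.8, -28.4, 164.3]
tcp_rot: [-3.142, -0.0, 2.847]
contact_force: [0.2, -0.7, 0.5]
opening: 0.001
grasp_force: 0.1
```

```bash
python3 g.py 500.5 -36.6 200 2.847
```

```text
t16.62 pos [471.8 -28.4 164.3] [-3.142 -0.     2.847] F [ 0.22 -0.74  0.46] op 0.001 g 0.1 q [-0.06  0.24  2.04 -0.    0.87 -1.34]
delta mm [-29.9   0.5 -35.7] rot deg [-0.   -0.01  0.01]
```

Call:
{"op": "carry_out", "data": {"delta_pos": [[0.005, 0, 0.005], [0.01, 0, 0.01], [0.014, 0, 0.014], [0.018, 0, 0.018], [0.022, 0, 0.022], [0.026, 0, 0.026], [0.028, 0, 0.028], [0.028, 0, 0.028]], "rot": [[0, 0, 0], [0, 0, 0], [0, 0, 0], [0, 0, 0], [0, 0, 0], [0, 0, 0], [0, 0, 0], [0, 0, 0]]}}

```text
clock: 17.62
eef_pos: [445.2, -20.3, 136.6]
tcp_rot: [-3.141, -0.0, 2.847]
contact_force: [0.0, 0.6, -0.6]
opening: -0.003
grasp_force: 0.0
```

```bash
python3 - <<'E'
from h import *
S=r.grab_frame("scene"); p=[500.3,-37.4,-.295]
def lid(th): return place(p,[[75-rr*np.cos(th)+8*np.sin(th),y,67+rr*np.sin(th)+8*np.cos(th)] for rr,y in((0,-53),(150,-53),(150,53),(0,53))])
draw(S,"pics/lid.png",[(lid(.25),(0,255,0)),(lid(.5),(0,0,255))],x0=240,y0=130,x1=380,y1=260,k=4.5,c="scene")
E
python3 g.py 500.5 -36.6 200 2.847
```

```text
t17.68 pos [445.4 -20.3 136.8] [ 3.142 -0.     2.847] F [0.7  0.04 0.46] op 0.001 g 0.0 q [-0.05  0.24  2.11  0.    0.79 -1.33]
delta mm [-57.5   0.4 -63.2] rot deg [ 0.   -0.    0.01]
```

View pics/lid.png

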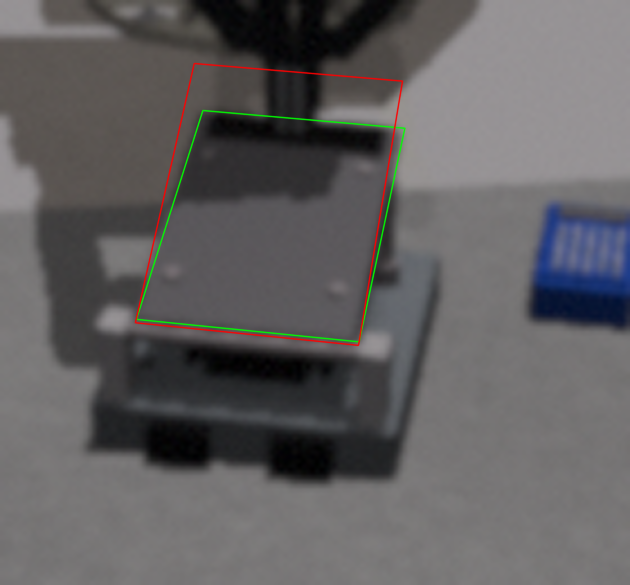

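The lid follows at about 0.25 rad: its outline matches the green one, with the fingertips on the dark strip near crop (290,120).

Call:
{"op": "carry_out", "data": {"delta_pos": [[0.002, 0, 0.002], [0.004, 0, 0.004], [0.006, 0, 0.006], [0.006, 0, 0.008], [0.006, 0, 0.01], [0.006, 0, 0.01]], "rot": [[0, 0, 0], [0, 0, 0], [0, 0, 0], [0, 0, 0], [0, 0, 0], [0, 0, 0]]}}

```text
clock: 18.42
eef_pos: [439.3, -18.6, 126.6]
tcp_rot: [-3.141, -0.001, 2.847]
contact_force: [-2.5, 1.2, 2.6]
opening: 0.0
grasp_force: 1.5
```

Call:
{"op": "carry_out", "data": {"delta_pos": [[0, 0, 0.001], [0, 0, 0.002], [0, 0, 0.002]], "rot": [[0, 0, 0], [0, 0, 0], [0, 0, 0]]}}

```text
clock: 18.8
eef_pos: [439.6, -18.6, 124.7]
tcp_rot: [-3.142, 0.0, 2.847]
contact_force: [-1.9, 0.9, 3.1]
opening: -0.001
grasp_force: 1.7
```

Call:
{"op": "carry_out", "data": {"delta_pos": [[0, 0, 0.001], [0, 0, 0.002], [0, 0, 0.002]], "rot": [[0, 0, 0], [0, 0, 0], [0, 0, 0]]}}

```text
clock: 19.18
eef_pos: [439.8, -18.6, 122.7]
tcp_rot: [3.142, 0.0, 2.847]
contact_force: [-1.0, -0.9, 2.5]
opening: 0.002
grasp_force: 1.5
```

Call:
{"op": "carry_out", "data": {"delta_pos": [[0, 0, 0.0005], [0, 0, 0.001], [0, 0, 0.0015], [0, 0, 0.0015]], "rot": [[0, 0, 0], [0, 0, 0], [0, 0, 0], [0, 0, 0]]}}

```text
clock: 19.68
eef_pos: [439.8, -18.6, 121.5]
tcp_rot: [3.142, 0.0, 2.847]
contact_force: [-2.5, 0.4, 7.2]
opening: 0.002
grasp_force: 3.3
```

Call:
{"op": "carry_out", "data": {"delta_pos": [[0, 0, 0.0005], [0, 0, 0.001], [0, 0, 0.001]], "rot": [[0, 0, 0], [0, 0, 0], [0, 0, 0]]}}

```text
clock: 20.05
eef_pos: [439.6, -18.6, 120.5]
tcp_rot: [3.142, -0.0, 2.847]
contact_force: [-3.5, 1.1, 8.2]
opening: 0.003
grasp_force: 3.7
```

Call:
{"op": "carry_out", "data": {"delta_pos": [[0, 0, 0.0005], [0, 0, 0.001], [0, 0, 0.001]], "rot": [[0, 0, 0], [0, 0, 0], [0, 0, 0]]}}

```text
clock: 20.42
eef_pos: [439.4, -18.6, 119.4]
tcp_rot: [3.142, -0.0, 2.847]
contact_force: [-4.5, 1.7, 9.2]
opening: 0.0
grasp_force: 4.0
```

Call:
{"op": "carry_out", "data": {"delta_pos": [[0, 0, 0.0003], [0, 0, 0.0006], [0, 0, 0.0006]], "rot": [[0, 0, 0], [0, 0, 0], [0, 0, 0]]}}

```text
clock: 20.8
eef_pos: [439.4, -18.5, 118.9]
tcp_rot: [3.142, -0.001, 2.847]
contact_force: [-4.4, 1.3, 9.3]
opening: -0.003
grasp_force: 4.3
```

Call:
{"op": "carry_out", "data": {"delta_pos": [[0, 0, 0.0005], [0, 0, 0.001], [0, 0, 0.001]], "rot": [[0, 0, 0], [0, 0, 0], [0, 0, 0]]}}

```text
clock: 21.18
eef_pos: [439.2, -18.5, 117.8]
tcp_rot: [3.142, -0.001, 2.847]
contact_force: [-5.0, 0.9, 10.4]
opening: -0.002
grasp_force: 4.3
```

Call:
{"op": "carry_out", "data": {"delta_pos": [[0, 0, 0.0005], [0, 0, 0.0008], [0, 0, 0.0008]], "rot": [[0, 0, 0], [0, 0, 0], [0, 0, 0]]}}

```text
clock: 21.55
eef_pos: [439.1, -18.5, 117.0]
tcp_rot: [-3.142, -0.001, 2.847]
contact_force: [-5.8, 1.3, 10.1]
opening: 0.002
grasp_force: 4.7
```

Call:
{"op": "carry_out", "data": {"delta_pos": [[0.0005, 0, 0.0004], [0.001, 0, 0.0008], [0.001, 0, 0.0008]], "rot": [[0, 0, 0], [0, 0, 0], [0, 0, 0]]}}

```text
clock: 21.92
eef_pos: [438.9, -18.4, 116.3]
tcp_rot: [3.141, 0.0, 2.847]
contact_force: [-3.1, 0.0, 7.8]
opening: 0.0
grasp_force: 3.8
```

Call:
{"op": "carry_out", "data": {"delta_pos": [[0, 0, 0.0004], [0, 0, 0.0008], [0, 0, 0.0008]], "rot": [[0, 0, 0], [0, 0, 0], [0, 0, 0]]}}

```text
clock: 22.3
eef_pos: [438.8, -18.3, 115.4]
tcp_rot: [3.142, 0.0, 2.847]
contact_force: [-3.5, 1.0, 6.5]
opening: -0.001
grasp_force: 2.9
```

Call:
{"op": "carry_out", "data": {"delta_pos": [[0, 0, 0.0003], [0, 0, 0.0006], [0, 0, 0.0006]], "rot": [[0, 0, 0], [0, 0, 0], [0, 0, 0]]}}

```text
clock: 22.68
eef_pos: [438.6, -18.3, 114.7]
tcp_rot: [3.142, -0.0, 2.847]
contact_force: [-2.8, 1.6, 6.1]
opening: 0.0
grasp_force: 2.7
```

Call:
{"op": "carry_out", "data": {"delta_pos": [[0, 0, 0.0003], [0, 0, 0.0005], [0, 0, 0.0005]], "rot": [[0, 0, 0], [0, 0, 0], [0, 0, 0]]}}

```text
clock: 23.05
eef_pos: [438.6, -18.3, 114.2]
tcp_rot: [3.142, -0.0, 2.847]
contact_force: [-2.9, 0.7, 6.7]
opening: -0.0
grasp_force: 2.6
```

Call:
{"op": "carry_out", "data": {"delta_pos": [[0, 0, 0.0003], [0, 0, 0.0006], [0, 0, 0.0006]], "rot": [[0, 0, 0], [0, 0, 0], [0, 0, 0]]}}

```text
clock: 23.42
eef_pos: [438.6, -18.3, 113.6]
tcp_rot: [3.142, -0.0, 2.847]
contact_force: [-2.6, 2.0, 4.3]
opening: -0.006
grasp_force: 2.2
```

Call:
{"op": "carry_out", "data": {"delta_pos": [[0, 0, 0.0003], [0, 0, 0.0006], [0, 0, 0.0006]], "rot": [[0, 0, 0], [0, 0, 0], [0, 0, 0]]}}

```text
clock: 23.8
eef_pos: [438.8, -18.4, 112.9]
tcp_rot: [3.142, 0.0, 2.847]
contact_force: [-1.9, 0.6, 2.7]
opening: 0.0
grasp_force: 1.2
```

Call:
{"op": "carry_out", "data": {"delta_pos": [[0, 0, 0.0003], [0, 0, 0.0006], [0, 0, 0.0006]], "rot": [[0, 0, 0], [0, 0, 0], [0, 0, 0]]}}

```text
clock: 24.18
eef_pos: [438.8, -18.4, 112.3]
tcp_rot: [3.142, 0.0, 2.847]
contact_force: [0.2, 0.1, 0.1]
opening: -0.002
grasp_force: 0.3
```

Call:
{"op": "carry_out", "data": {"delta_pos": [[0, 0, 0.0003], [0, 0, 0.0006], [0, 0, 0.0006]], "rot": [[0, 0, 0], [0, 0, 0], [0, 0, 0]]}}

```text
clock: 24.55
eef_pos: [438.8, -18.4, 111.9]
tcp_rot: [3.142, 0.0, 2.847]
contact_force: [-0.9, 0.2, 3.4]
opening: -0.001
grasp_force: 1.5
```

Force vanished and then began to rise again, so that was the click. I'll go on to the buffers.

Call:
{"op": "carry_out", "data": {"delta_pos": [[0, 0, 0.0002], [0, 0, 0.0004], [0, 0, 0.0004]], "rot": [[0, 0, 0], [0, 0, 0], [0, 0, 0]]}}

```text
clock: 24.92
eef_pos: [438.8, -18.3, 111.4]
tcp_rot: [3.142, 0.0, 2.847]
contact_force: [-0.5, 0.2, 4.7]
opening: -0.001
grasp_force: 2.2
```

Call:
{"op": "carry_out", "data": {"delta_pos": [[0, 0, 0.0002], [0, 0, 0.0004], [0, 0, 0.0004]], "rot": [[0, 0, 0], [0, 0, 0], [0, 0, 0]]}}

```text
clock: 25.3
eef_pos: [438.7, -18.4, 111.0]
tcp_rot: [3.142, 0.0, 2.847]
contact_force: [-0.2, -0.1, 4.5]
opening: -0.0
grasp_force: 2.3
```

Call:
{"op": "carry_out", "data": {"delta_pos": [[0, 0, 0.0002], [0, 0, 0.0004], [0, 0, 0.0005]], "rot": [[0, 0, 0], [0, 0, 0], [0, 0, 0]]}}

```text
clock: 25.68
eef_pos: [438.7, -18.3, 110.6]
tcp_rot: [3.142, -0.0, 2.847]
contact_force: [-0.9, 0.2, 7.9]
opening: -0.001
grasp_force: 3.7
```

Call:
{"op": "carry_out", "data": {"delta_pos": [[0, 0, 0.0002], [0, 0, 0.0004], [0, 0, 0.0005]], "rot": [[0, 0, 0], [0, 0, 0], [0, 0, 0]]}}

```text
clock: 26.05
eef_pos: [438.7, -18.3, 110.3]
tcp_rot: [3.142, -0.0, 2.847]
contact_force: [-3.1, -0.1, 9.5]
opening: 0.001
grasp_force: 5.2
```

Call:
{"op": "carry_out", "data": {"delta_pos": [[0, 0, 0.0002], [0, 0, 0.0004], [0, 0, 0.0004]], "rot": [[0, 0, 0], [0, 0, 0], [0, 0, 0]]}}

```text
clock: 26.42
eef_pos: [438.6, -18.3, 110.0]
tcp_rot: [3.142, -0.0, 2.847]
contact_force: [-3.6, 0.3, 13.2]
opening: 0.003
grasp_force: 6.0
```

Call:
{"op": "carry_out", "data": {"delta_pos": [[0, 0, 0.0002], [0, 0, 0.0004], [0, 0, 0.0004]], "rot": [[0, 0, 0], [0, 0, 0], [0, 0, 0]]}}

```text
clock: 26.8
eef_pos: [438.6, -18.3, 109.7]
tcp_rot: [-3.142, -0.0, 2.847]
contact_force: [-4.2, 0.9, 14.3]
opening: -0.002
grasp_force: 7.3
```

Call:
{"op": "carry_out", "data": {"delta_pos": [[0, 0, 0.0002], [0, 0, 0.0004], [0, 0, 0.0004]], "rot": [[0, 0, 0], [0, 0, 0], [0, 0, 0]]}}

```text
clock: 27.18
eef_pos: [438.6, -18.3, 109.4]
tcp_rot: [3.142, -0.0, 2.847]
contact_force: [-5.4, 0.0, 17.7]
opening: -0.002
grasp_force: 8.6
```

Call:
{"op": "carry_out", "data": {"delta_pos": [[0, 0, 0.0002], [0, 0, 0.0003], [0, 0, 0.0003]], "rot": [[0, 0, 0], [0, 0, 0], [0, 0, 0]]}}

```text
clock: 27.55
eef_pos: [438.6, -18.3, 109.2]
tcp_rot: [3.142, -0.0, 2.847]
contact_force: [-5.1, 0.5, 20.3]
opening: 0.001
grasp_force: 9.7
```

Call:
{"op": "carry_out", "data": {"delta_pos": [[0, 0, -0.001], [0, 0, -0.002], [0, 0, -0.004], [0, 0, -0.01], [0, 0, -0.03], [0, 0, -0.07], [0, 0, -0.12], [0, 0, -0.12]], "rot": [[0, 0, 0], [0, 0, 0], [0, 0, 0], [0, 0, 0], [0, 0, 0], [0, 0, 0], [0, 0, 0], [0, 0, 0]]}}

```text
clock: 28.55
eef_pos: [440.8, -18.5, 231.9]
tcp_rot: [3.14, 0.007, 2.847]
contact_force: [0.2, 0.5, -0.3]
opening: -0.0
grasp_force: 0.0
```

```bash
python3 - <<'E'
from h import *
S=avg("scene",3); p=[500.3,-37.4,-.295]
def lid(th): return place(p,[[75-rr*np.cos(th)+8*np.sin(th),y,67+rr*np.sin(th)+8*np.cos(th)] for rr,y in((0,-53),(150,-53),(150,53),(0,53))])
draw(S,"pics/lid2.png",[(lid(.07),(0,255,0)),(lid(.2),(0,0,255))],x0=240,y0=130,x1=380,y1=260,k=4.5,c="scene")
E
python3 g.py 500.5 -36.6 200 2.847
```

```text
t28.70 pos [438.  -18.3 227.8] [-3.141e+00 -1.000e-03  2.847e+00] F [-0.07 -0.22 -0.24] op 0.000 g 0.0 q [-0.05  0.09  2.04 -0.    1.01 -1.32]
delta mm [-65.1   0.6  27.7] rot deg [-0.02 -0.05  0.01]
```

View pics/lid2.png

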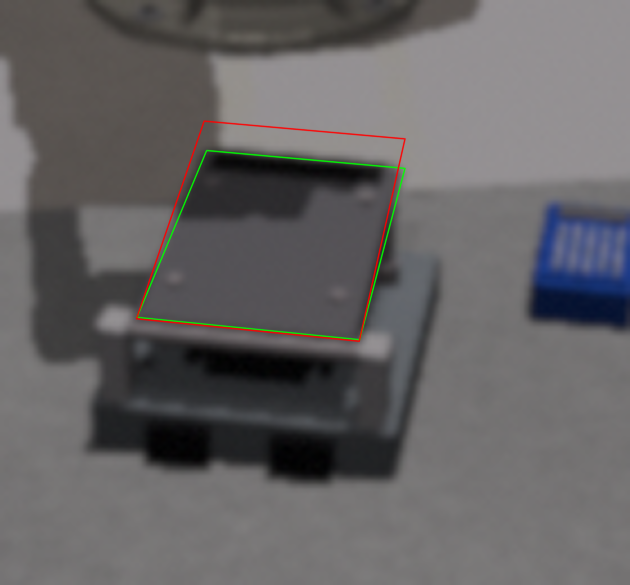

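The lid stays down by itself at about 0.07 rad. Its far edge at crop (205,152)-(400,168) lies on the green 0.07 outline, well below the red 0.2 one, and the robot is clear of it.

```bash
python3 -c "
from rig import r
print(r.sign_off())"
```

```text
the job is handed in; nothing more can be done
None
```

I handed the job in: the module is seated flat in the nest and the lid stays shut by itself at about 0.07 rad. The highest force I read on the fixture was about 21 N, and I never touched the flash interface, tumbler or screwdriver. Sign-off gave no verdict.

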